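# Shut the gate of the tray carrier and shoot its safety bolt

### The job

The loaded tray carrier is to be locked before it is moved: push its gate fully shut, then hold the spring catch beside the bolt down with one fingertip and, keeping it down, push the bolt's thumb tab with the other fingertip until the bolt is fully home in the gate. Let go so that the catch springs back up and locks the bolt. Only push, gently, with the fingers: pinch or lift nothing, and leave the trays and the things lying about as they are.

Things in the scene. Friction and masses are not known exactly. Their poses are not given: they have to be found in the camera images.
- carrier: Low white sheet-metal tray carrier, fixed on the grey board of a bench riser (its top at world z 0.135): base 212 x 384 mm, walls 44 mm, corners 70 mm high. Origin: on the board below the free edge of the gate when shut, in the gate's mid-plane. Own +x runs along the shut gate to its hinge, also the way the bolt shoots; own -y runs over the trays; own +y is the outside, where the gate swings. z up.
- bolt_nose (a point): Foremost point of the bolt's round nose, on the bolt's axis, which is at carrier y 0, 61 mm above the board; moves with the bolt (carrier x -10 mm drawn, +18 home). The lock stands beyond the gate's free edge, at carrier x -112 to 0, y -66 to +16 mm: a bracket with a flat deck 52 mm above the board, bolt along y 0, catch beside it on the -y side.
- gate (a joint): Gate: upright barred panel 5 mm thick, 11 to 72 mm above the board, on a vertical hinge pin. Radians: 0 = fully shut on its stop, grows as it swings to the carrier's +y side; starts 0.4 to 0.85 open, stays where left (under 1 N at the free end). The last 21 mm at the free edge (184 to 202 mm from the pin) are the keeper, a dark block 26 mm thick with a 17 mm hole, top 74 mm high.
- gate_hinge (a point): On the gate's hinge pin, at carrier x 205, y 0 mm, 64 mm above the board.
- gate_edge (a point): On the outer face of the gate's top rail, 165 mm from the hinge pin, 64 mm above the board; moves with the gate. A good place to push the gate shut from outside.
- bolt (a joint): Bolt: 12 mm square steel bar sliding along carrier x. Metres: 0 = fully drawn (the start), 0.028 = fully home on its stop, nose 15 mm deep in the keeper. About 2 N friction, no spring. At both ends the nose of the catch drops into a notch of the bolt and blocks it (1.5 mm play). It can go home only when the gate is shut.
- bolt_tab (a point): Centre of the push face (towards carrier -x) of the bolt's upright thumb tab, 88 mm above the board; at carrier x -67, y 0 mm when drawn, moves with the bolt. The tab is 28 mm wide (along carrier y), 8 mm thick, from 67 to 104 mm above the board. Behind it (-x side), over the bar, nothing is higher than 71 mm.
- catch (a joint): Spring catch: dark steel rocker on a pin parallel to the bolt. Radians: 0 = up, its nose in the bolt's notch; grows as the thumb bar is pressed down; the bolt is free from 0.2 on (bar 6 mm down), stop at 0.38 (11 mm). Takes 3.5 N at first, 6 N at 0.25, 7 N at the stop; springs back when let go. Let go half way along, it rests on the bolt at about 0.18.
- catch_bar (a point): Crown of the catch's thumb bar at mid-length, 84.5 mm above the board when up; carrier x -65, y -50 mm. The bar is round, 13 mm thick, 70 mm long parallel to the bolt (carrier x -100 to -30): a fingertip can slide along it with the bolt while keeping it down. It lies 50 mm, centre to centre, from the middle of the thumb tab. Pressed enough, its crown is 74 to 78 mm high.
- trays: Stack of blister trays, 351 x 185 x 55 mm, 0.3 to 0.6 kg, loose in the carrier, top 60 mm above the board; origin under its middle. Leave alone.
- screwdriver: Red-handled screwdriver, 190 mm long, lying on the board on the robot's side of the carrier; origin under its middle. Bystander.
- tape: Roll of masking tape, 94 mm across, 24 mm high, lying on the board at the left; origin under its middle. Bystander.
- marker: Black marker with a red cap, 134 mm long, lying on a blue tin (76 x 103 x 29 mm) at the right front of the board; origin under its middle. Bystander.

How it is judged:
On the way, in this order (a step that is already met when the one before it is completed fails the run):
1. the gate is pushed fully shut (value of joint gate below 0.02 rad and value of joint bolt below 0.005 m), for 0.2 s.
2. with the catch held down by the fingers, the fingers push the bolt past the middle of its travel (value of joint catch above 0.19 rad and contact force between the fingers and catch above 1 N and contact force between the fingers and bolt above 0.5 N and value of joint bolt between 0.01 and 0.024 m).
At the end, for the whole second after the job is handed in: The gate is shut (within 0.025 rad), the bolt is home to within 1.8 mm of its 28 mm, and the catch has sprung back up into the bolt's notch (below 0.05 rad) (value of joint gate below 0.025 rad and value of joint bolt above 0.0262 m and value of joint catch below 0.05 rad and velocity of joint bolt below 0.002 m/s); the robot touches nothing.
It fails at once if a bystander is moved more than 20 mm (distance of any of screwdriver, tape, marker from where it was at the start of the episode above 0.02 m).
It fails at once if the trays are shifted or lifted by more than 15 mm (distance of trays from where it was at the start of the episode above 0.015 m).
It fails at once if the gate, bolt or catch is pinched or forced (more than 30 N) (contact force between the fingers and gate above 30 N or contact force between the fingers and bolt above 30 N or contact force between the fingers and catch above 30 N).
It also fails if it takes over 61 s, if anything falls off the work surface, if the arm or the gripper's body presses on something with over 40 N, if the wrist force passes 120 N, or if a joint passes its speed limit or range.

### The arm

A 7-joint arm with a two-finger parallel gripper is mounted at the origin on a cart in front of the work surface, level with it; the furniture and walls round the work are solid. World frame = base frame: x ahead of the robot, y to its left, z up, the work surface at z = 0. Lengths are in m, angles in rad, forces in N, time in s.
With the tool pointing down it reaches from about 0.35 to 0.9 m from the base axis. Payload 8.1 kg.
Tool frame: the origin (TCP) lies on the centre line of the jaws, within the pads' length; the fingertips stand 22 mm ahead of it and the grasp point (between the pads) lies 3 mm ahead of it (ctrl.finger_overhang is the distance from the TCP to the fingertips, in m); z points along the fingers, y is the line along which they close (so a half turn about z gives the same grasp; the last joint's range is limited). The gripper opens to 85 mm and grips with 20 to 120 N. Pads are 22 mm wide; open, the fingers measure 114 mm over their backs; the gripper's body (76 mm by 85 mm) begins 54 mm behind the grasp point. The pads swing forward as they close: fully open they stand 13 mm farther back than shut.
Start: joints at [1.033, 0.434, 0.025, 1.573, -0.012, 1.134, -0.075], TCP at [0.263, -0.567, 0.253] pointing down, gripper open.
Joint ranges: [-2.62, 2.62], [-0.44, 2.09], [-1.27, 1.32], [0.08, 2.57], [-1.32, 4.46], [0.12, 2], [-2.74, 2.74]. Speed limits (rad/s): [2.22, 2.22, 3.01, 3.01, 3.14, 3.14, 3.14].

### API

Orientations are given as a unit quaternion [x, y, z, w].
In Python, from station import ctrl gives the robot as it stands.
- The arm moves only by the tool move_arm, never from a script. Its argument "commands" is a list of rows, each a list of 4 numbers: the shift along the tool's x, y, z in m, then the turn about the tool's z in rad. A call has 1 to 8 rows; each row shifts and turns the commanded pose from where the row before left it, along the tool's axes as they then stand; what a row does not reach is not made up. A row lasts 1/8 s, in which the tool goes at most 62.5 mm and 10.7 degrees, less where a joint would pass 70% of its speed; a pose out of reach is approached as far as the arm can. A call is refused whole if a number of a shift passes 0.0625 or a number of a turn 0.188, either way. A call with a gripper value outside its range is refused whole. "fingers" is the closure, from -1 (fully open) to 1 (shut), set as the call begins (left out, the last holds). The fingers move at their own pace and stop on an object; "squeeze" is the grip in N (left out, the last holds). Time passes only in rows, so rows that do not move let the fingers close. It gives the time, the measured TCP pose, the force, the opening and the grip force at its end, in the units of the state.
- ctrl.sense(): the state, without advancing time (a new reading comes with each control period).
- ctrl.grab_frame(name): name is "scene" or "side" or "wrist"; returns a dict with "color" (400x640x3 uint8, blue, green, red), "intrinsics" (3x3 intrinsics, pixels), "camera_from_world" (4x4, takes a point from world to camera coordinates); the wrist camera has in their place "T_tool_cam" (4x4, takes a point from camera to tool coordinates, whose origin is the TCP and whose axes are the flange's). Camera axes: x right, y up, looking along -z (the intrinsics and any distortion apply to the point x, -y, -z); pixel columns grow to the right and rows downward; lengths in m; the calibration is good to about 2 mm. A picture is of the moment at which its call begins: read the wrist's pose just before it. There is no depth.
- ctrl.finish_job(): hands the job in; it is judged then, once.
The state is a dict: "clock": time; "joint_positions": joint angles; "qd": joint speeds; "joint_efforts": joint torques, N m; "ee_pos": TCP position; "eef_rot": TCP orientation; "ft_force": force on the tool from outside, world axes, zero at the start; "wrist_torque": the same for the moment, N m; "gripper_width": finger opening in m; "gripper_force": force on a finger pad.
Only numpy, scipy, OpenCV 4.12 (cv2) and the standard library are available. Lean on these libraries where they do the work, as an engineer would, in place of code of your own. Each camera call takes 0.05 s, during which the arm holds its last target. There are 200 camera calls.

## Working session

There is one attempt and no reset: what is moved stays moved. The work goes in short steps, Python scripts to look and compute and a tool call to move; the robot and the scene stay as the last step left them, time stands still between calls to the robot, and variables do not carry over. Pictures are saved under pics/ and viewed, at most 10 in all, crops included, and the job is handed in when it is done.

Besides the shell and the picture viewer there is one more tool, called after ">>>" in YAML: its name, and indented under it one key for each argument. move_arm: Moves the arm, as the interface text tells. Its arguments: {"type":"object","properties":{"commands":{"type":"array","items":{"type":"array","items":{"type":"number"}}},"fingers":{"type":"number"},"squeeze":{"type":"number"}},"required":["commands"]}

```bash
mkdir -p pics
python3 - <<'E'
from station import ctrl
import cv2,numpy as np
s=ctrl.sense();print({k:np.round(v,3).tolist() for k,v in s.items()})
for n in("scene","side"):
    f=ctrl.grab_frame(n);cv2.imwrite(f"pics/{n}0.png",f["color"])
    print(n,f["intrinsics"],f["camera_from_world"],[k for k in f])
E
```

```text
{'clock': 0.0, 'joint_positions': [1.033, 0.435, 0.025, 1.574, -0.012, 1.134, -0.075], 'qd': [0.001, 0.0, -0.001, 0.001, -0.0, -0.0, 0.0], 'joint_efforts': [0.0, -67.047, 1.025, -31.621, 0.016, 0.012, -0.0], 'ee_pos': [0.263, -0.566, 0.253], 'eef_rot': [0.976, 0.216, -0.0, -0.001], 'ft_force': [0.2, -0.28, -0.746], 'wrist_torque': [-0.009, 0.035, 0.006], 'gripper_force': 0.0, 'gripper_width': 0.086}
scene [[450.79283648   0.         315.73989446]
 [  0.         450.79283648 208.56732478]
 [  0.           0.           1.        ]] [[-0.5191704  -0.85426694 -0.02626961  0.2840912 ]
 [ 0.41012041 -0.27597683  0.86927443 -0.41796671]
 [-0.74984221  0.44052785  0.49363131 -0.88006746]
 [ 0.          0.          0.          1.        ]] ['color', 'intrinsics', 'camera_from_world']
side [[492.7948851    0.         318.88896877]
 [  0.         492.7948851  193.19794001]
 [  0.           0.           1.        ]] [[-0.96669546 -0.2556039   0.01290503  0.54135482]
 [ 0.13669613 -0.47304191  0.87037091 -0.26197402]
 [-0.21636558  0.84314767  0.49222753 -1.4618879 ]
 [ 0.          0.          0.          1.        ]] ['color', 'intrinsics', 'camera_from_world']
```

View pics/scene0.png

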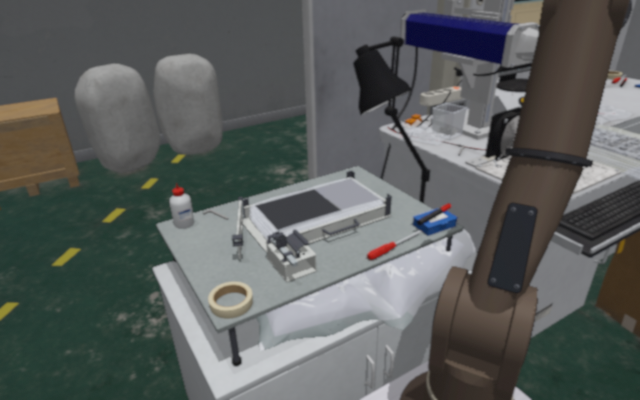

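View pics/side0.png

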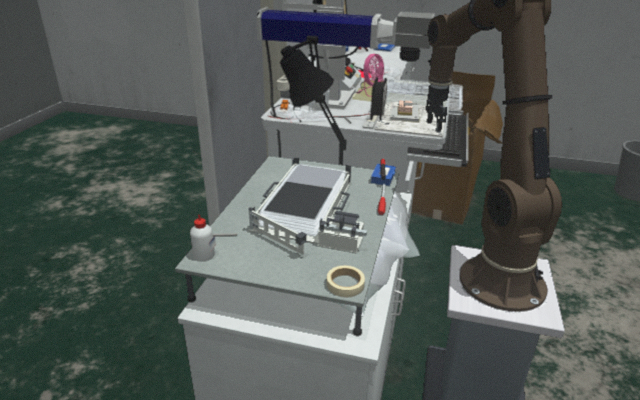

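The scene view shows the carrier at about (315,215) with the lock at (290,255). The side view shows the open gate from about (252,215) to (302,245) and the lock at (342,230). I'll enlarge both.

Run:
```python
import cv2
a=cv2.imread("pics/scene0.png")[170:300,215:405];b=cv2.imread("pics/side0.png")[155:265,235:395]
cv2.imwrite("pics/a.png",cv2.resize(a,None,fx=4.2,fy=4.2,interpolation=cv2.INTER_CUBIC))
cv2.imwrite("pics/b.png",cv2.resize(b,None,fx=5,fy=5,interpolation=cv2.INTER_CUBIC))
```

```text
(no output)
```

View pics/a.png

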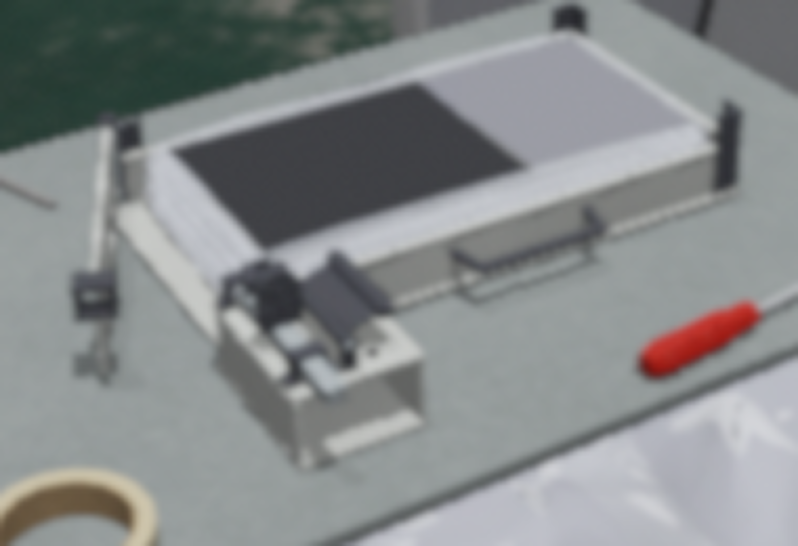

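View pics/b.png

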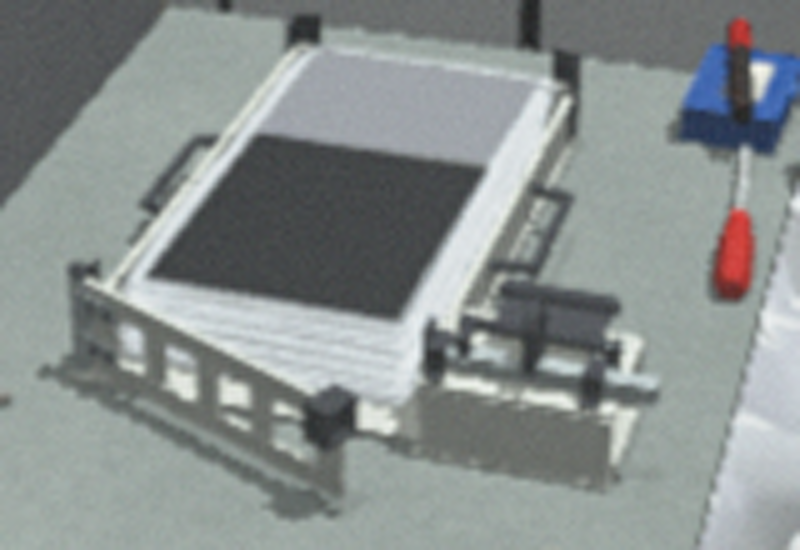

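```bash
cat > h.py <<'E'
import numpy as np, cv2
from scipy.optimize import least_squares
from station import ctrl
CAM=dict(scene=(np.array([[450.793,0,315.74],[0,450.793,208.567],[0,0,1]]),np.array([[-0.5191704,-0.85426694,-0.02626961,0.2840912],[0.41012041,-0.27597683,0.86927443,-0.41796671],[-0.74984221,0.44052785,0.49363131,-0.88006746]])),
side=(np.array([[492.795,0,318.889],[0,492.795,193.198],[0,0,1]]),np.array([[-0.96669546,-0.2556039,0.01290503,0.54135482],[0.13669613,-0.47304191,0.87037091,-0.26197402],[-0.21636558,0.84314767,0.49222753,-1.4618879]])))
def proj(K,T,p):
    c=T[:,:3]@p+T[:,3]; return np.array([K[0,2]+K[0,0]*c[0]/-c[2], K[1,2]+K[1,1]*c[1]/c[2]])
def c2w(q,p):  # carrier mm -> world m
    x,y,a=q[:3]; c,s=np.cos(a),np.sin(a); p=np.array(p)/1000
    return np.array([x+c*p[0]-s*p[1], y+s*p[0]+c*p[1], .135+p[2]])
def gate(g,r,out,z): # r mm from pin along gate, out = outward offset
    return [205-r*np.cos(g)+out*np.sin(g), r*np.sin(g)+out*np.cos(g), z]
E
cat > fit.py <<'E'
from h import *
S=lambda u,v:(235+u/5,155+v/5); A=lambda u,v:(215+u/4.2,170+v/4.2)
obs=[('side',(205,0,72),S(92,280)),('side','k',S(330,397)),('side',(-112,16,0),S(610,488)),('side',(-100,-50,82),S(618,300)),('side',(-30,-50,82),S(505,290)),
('scene',(205,0,72),A(107,125)),('scene','k',A(95,280)),('scene',(-112,16,0),A(305,463)),('scene',(-112,-66,0),A(422,422)),('scene',(-100,-50,82),A(383,306)),('scene',(-30,-50,82),A(337,262))]
def res(q):
    return np.concatenate([proj(*CAM[c],c2w(q,gate(q[3],193,0,74) if p=='k' else p))-o for c,p,o in obs])
r=least_squares(res,[.55,.3,0,.6],loss='soft_l1')
print(r.x.round(4)); print(res(r.x).reshape(-1,2).round(1))
q=r.x
for n,p in dict(tab=(-67,0,88),bar=(-65,-50,84.5),edge=gate(q[3],165,2.5,64),edgeshut=(40,2.5,64)).items(): print(n,c2w(q,p).round(4))
E
python3 fit.py
```

```text
[ 0.5234  0.1384 -0.0328  0.4083]
[[-2.4 -2.2]
 [ 0.4 -1.1]
 [-0.   0. ]
 [ 0.9 -0.6]
 [-0.8 -2.7]
 [-0.2  0.1]
 [-0.6 -0.1]
 [-1.2  3.4]
 [ 1.5  1.9]
 [ 1.4  0.8]
 [-1.3 -2.4]]
tab [0.4564 0.1406 0.223 ]
bar [0.4568 0.0906 0.2195]
edge [0.5802 0.2044 0.199 ]
edgeshut [0.5635 0.1396 0.199 ]
```

>>> move_arm:
  commands:
    - [0,0,-0.04,0.117]
    - [0,0,-0.04,0.117]
    - [0,0,-0.04,0.117]
    - [0,0,-0.04,0.117]
    - [0.03,0,0,0]
    - [0.04,-0.05,0,0]
    - [0.04,-0.05,0,0]
    - [0.03,-0.05,0,0]
  fingers: 1
  squeeze: 20

```text
clock: 1.1
ee_pos: [0.4077, -0.4219, 0.4126]
eef_rot: [1.0, -0.016, -0.0, -0.0]
ft_force: [0.6, 0.3, 1.0]
gripper_width: 0.0
gripper_force: 0.0
```

>>> move_arm:
  commands:
    - [0,-0.06,0,0]
    - [0,-0.06,0,0]
    - [0,-0.06,0,0]
    - [0,-0.06,0,0]
    - [0.01,-0.06,0,0]
    - [0.01,-0.06,0,0]
    - [0.01,-0.06,0,0]
    - [0.01,-0.06,0,0]

```text
clock: 2.1
ee_pos: [0.462, 0.0562, 0.4132]
eef_rot: [1.0, -0.017, 0.0, 0.0]
ft_force: [0.6, -0.6, -1.0]
gripper_width: -0.0001
gripper_force: 0.0
```

Run:
```python
from h import *
s=ctrl.sense();f=ctrl.grab_frame("wrist")
print(s["ee_pos"],s["eef_rot"],s["ft_force"]);np.savez("w1.npz",p=s["ee_pos"],r=s["eef_rot"],K=f["intrinsics"],T=f["T_tool_cam"])
print(f["intrinsics"],f["T_tool_cam"]);cv2.imwrite("pics/w1.png",f["color"])
```

```text
[0.4619697  0.05623048 0.41324081] [ 9.99858006e-01 -1.68507767e-02  2.90397049e-05  1.32422977e-04] [ 0.56354799 -0.57280675 -1.00602722]
[[284.73987207   0.         318.66795301]
 [  0.         284.73987207 201.3624938 ]
 [  0.           0.           1.        ]] [[-6.73948975e-04  9.66141189e-01  2.58013079e-01  6.56956571e-02]
 [ 9.99999692e-01  5.47411393e-04  5.62266353e-04 -7.92467811e-04]
 [ 4.01989384e-04  2.58013378e-01 -9.66141260e-01 -1.21509792e-01]
 [ 0.00000000e+00  0.00000000e+00  0.00000000e+00  1.00000000e+00]]
```

View pics/w1.png

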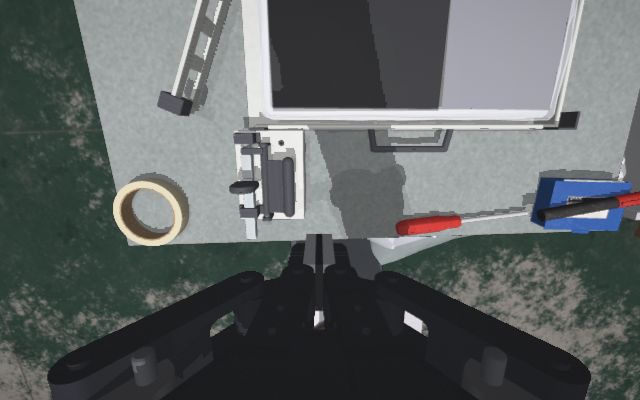

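The wrist view shows the lock clearly: thumb tab at about (243,187), catch bar at x≈289 from row 157 to 216, keeper at (175,103). One enlarged crop for exact pixels.

Run:
```python
import cv2
a=cv2.imread("pics/w1.png")[80:245,150:315];cv2.imwrite("pics/w1c.png",cv2.resize(a,None,fx=3.6,fy=3.6,interpolation=cv2.INTER_CUBIC))
```

```text
(no output)
```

View pics/w1c.png

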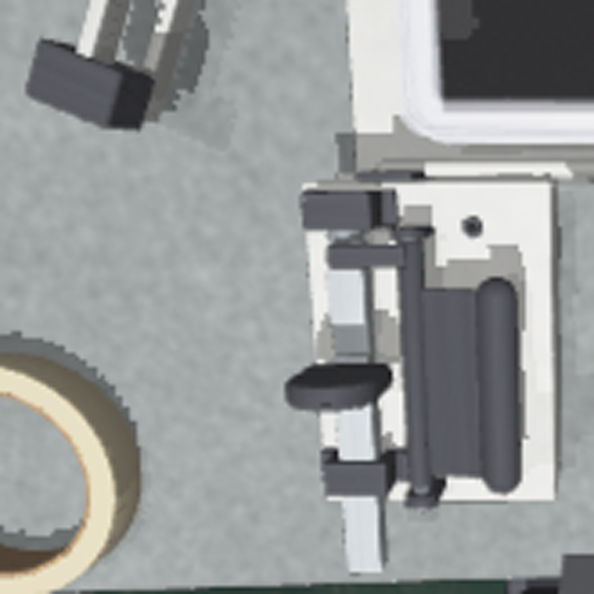

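```bash
cat > fit2.py <<'E'
from h import *
from scipy.spatial.transform import Rotation as R
d=np.load("w1.npz");M=np.eye(4);M[:3,:3]=R.from_quat(d['r']).as_matrix();M[:3,3]=d['p'];T=np.linalg.inv(M@d['T'])[:3]
W=lambda u,v:(150+u/3.6,80+v/3.6)
obs=[((-30,-50,78),W(498,278)),((-100,-50,78),W(500,493)),((-112,-66,52),W(555,498)),((0,-66,52),W(555,182)),((-67,0,104),W(337,410)),('k',W(77,84))]
def res(q): return np.concatenate([proj(d['K'],T,c2w(q,gate(q[3],193,0,74) if p=='k' else p))-o for p,o in obs])
r=least_squares(res,[.52,.14,-.03,.4],loss='soft_l1');q=r.x
print(q.round(4));print(res(q).reshape(-1,2).round(1))
for n,p in dict(tab=(-67,0,88),bar=(-65,-50,84.5),edge=gate(q[3],165,2.5,64),edgeshut=(40,2.5,64),post=(-112,16,52),noseDrawn=(-10,0,61)).items(): print(n,c2w(q,p).round(4))
E
python3 fit2.py
```

```text
[ 0.526   0.1386 -0.0402  0.4047]
[[ 0.3  0.2]
 [ 1.  -0.2]
 [ 0.3  1.1]
 [-0.4 -1. ]
 [-3.6  0.7]
 [ 0.2 -0.5]]
tab [0.4591 0.1413 0.223 ]
bar [0.4591 0.0913 0.2195]
edge [0.583  0.2036 0.199 ]
edgeshut [0.5661 0.1395 0.199 ]
post [0.4148 0.1591 0.187 ]
noseDrawn [0.516 0.139 0.196]
```

>>> move_arm:
  commands:
    - [0.026,-0.052,0.0,0]
    - [0.027,-0.053,0.0,0]
    - [0.027,-0.053,0,0]
    - [0.026,-0.052,0.0,0]
    - [0,0,0.05,0]
    - [0,0,0.05,0]
    - [0,0,0.05,0]
    - [0,0,0,0]

```text
clock: 3.15
ee_pos: [0.5731, 0.2591, 0.2593]
eef_rot: [1.0, -0.017, -0.004, 0.002]
ft_force: [1.0, 0.3, 1.2]
gripper_width: 0.0001
gripper_force: 0.0
```

```bash
python3 -c "
from station import ctrl
s=ctrl.sense();print(ctrl.finger_overhang,s['ee_pos'],s['ft_force'],s['clock'])"
```

```text
0.022 [0.57312622 0.25913208 0.25932273] [0.95831075 0.26955982 1.20064601] 3.15
```

>>> move_arm:
  commands:
    - [0,0,0.024,0]
    - [0,0,0.023,0]
    - [0,0.015,0,0]
    - [0,0.015,0,0]
    - [0,0.012,0,0]
    - [0,0.012,0,0]
    - [0,0.012,0,0]
    - [0,0.01,0,0]

```text
clock: 4.15
ee_pos: [0.5725, 0.184, 0.2164]
eef_rot: [1.0, -0.017, -0.0, 0.0]
ft_force: [0.0, -0.2, 0.6]
gripper_width: -0.0002
gripper_force: 0.2
```

>>> move_arm:
  commands:
    - [0,0.008,0,0]
    - [0,0.008,0,0]
    - [0,0.006,0,0]
    - [0,0,0,0]

```text
clock: 4.65
ee_pos: [0.5719, 0.1623, 0.2163]
eef_rot: [1.0, -0.017, 0.0, 0.0]
ft_force: [-0.3, 0.4, 0.1]
gripper_width: 0.0001
gripper_force: 0.0
```

>>> move_arm:
  commands:
    - [0,0.003,0,0]
    - [0,0.003,0,0]
    - [0,0,0,0]

```text
clock: 5.03
ee_pos: [0.5716, 0.1566, 0.2163]
eef_rot: [1.0, -0.017, 0.0, 0.0]
ft_force: [-0.4, 0.7, -0.4]
gripper_width: 0.0002
gripper_force: 0.0
```

>>> move_arm:
  commands:
    - [0,0.003,0,0]
    - [0,0,0,0]

```text
clock: 5.28
ee_pos: [0.5715, 0.1538, 0.2163]
eef_rot: [1.0, -0.017, 0.0, -0.0]
ft_force: [-0.3, 0.2, 0.0]
gripper_width: 0.0003
gripper_force: 0.0
```

Run:
```python
from h import *
a=ctrl.grab_frame("wrist")["color"];b=ctrl.grab_frame("side")["color"][150:265,225:395]
b=cv2.resize(b,None,fx=3.76,fy=3.76,interpolation=cv2.INTER_CUBIC)[:,:640]
cv2.imwrite("pics/g1.png",cv2.resize(np.vstack([a,b[:400]]),None,fx=.74,fy=.74,interpolation=cv2.INTER_AREA))
```

```text
Traceback (most recent call last):
ValueError: all the input array dimensions except for the concatenation axis must match exactly, but along dimension 1, the array at index 0 has size 640 and the array at index 1 has size 639
```

Not on the stop yet (no force). I'll continue slowly.

>>> move_arm:
  commands:
    - [0,0.003,0,0]
    - [0,0,0,0]

```text
clock: 5.62
ee_pos: [0.5714, 0.1534, 0.2165]
eef_rot: [1.0, -0.016, 0.0, -0.002]
ft_force: [1.1, 8.3, -2.9]
gripper_width: -0.0001
gripper_force: 3.8
```

Run:
```python
from h import *
a=ctrl.grab_frame("wrist")["color"];b=ctrl.grab_frame("side")["color"][150:265,225:395]
b=cv2.resize(b,(640,433),interpolation=cv2.INTER_CUBIC)
cv2.imwrite("pics/g1.png",cv2.resize(np.vstack([a[:250],b]),None,fx=.87,fy=.87,interpolation=cv2.INTER_AREA))
```

```text
(no output)
```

View pics/g1.png

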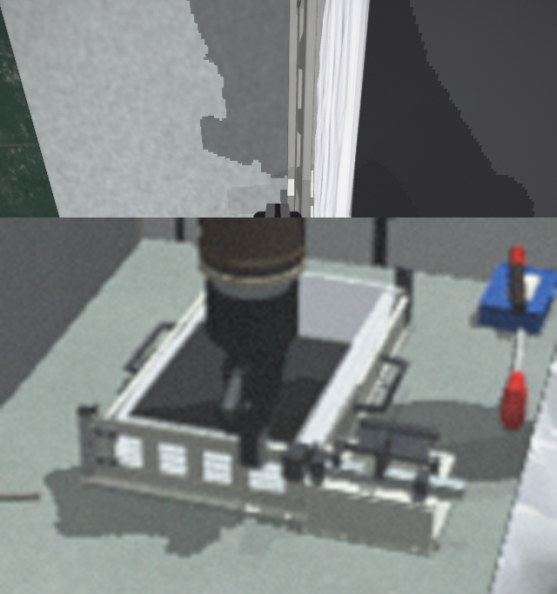

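The picture shows the gate flush along the carrier's end, with the keeper at about (300,460) in line with the bolt. The 8 N reaction means it is on its stop. I'll back off and go above the lock.

>>> move_arm:
  commands:
    - [0,0,0,0]
    - [0,-0.015,0,0]
    - [0,-0.015,0,0]
    - [0,0,-0.04,0]
    - [0,0,-0.04,0]
    - [0,0,-0.04,0]
    - [0,0,0,0]

```text
clock: 6.6
ee_pos: [0.5735, 0.1826, 0.3399]
eef_rot: [1.0, -0.016, 0.003, -0.001]
ft_force: [0.8, 0.2, -0.6]
gripper_width: 0.0002
gripper_force: 0.0
```

>>> move_arm:
  commands:
    - [-0.032,0.017,0,0]
    - [-0.032,0.017,0,0]
    - [-0.032,0.017,0,0]
    - [-0.032,0.017,0,0]
    - [0,0,0,0]
    - [0,0,0,0]
    - [0,0,0,0]
    - [0,0,0,0]
  fingers: 0.153

```text
clock: 7.6
ee_pos: [0.4427, 0.1175, 0.336]
eef_rot: [1.0, -0.016, -0.0, -0.0]
ft_force: [0.2, 1.1, 0.6]
gripper_width: 0.0362
gripper_force: 0.0
```

Run:
```python
from h import *
s=ctrl.sense();f=ctrl.grab_frame("wrist")
print(s["ee_pos"],s["eef_rot"],s["ft_force"],s["gripper_width"]);np.savez("w2.npz",p=s["ee_pos"],r=s["eef_rot"],K=f["intrinsics"],T=f["T_tool_cam"])
cv2.imwrite("pics/w2.png",cv2.resize(f["color"][100:400,160:560],(800,600),interpolation=cv2.INTER_CUBIC))
```

```text
[0.44265358 0.11754054 0.33598627] [ 9.99864373e-01 -1.64663920e-02 -2.84628529e-04 -1.14313674e-04] [0.21805417 1.09154425 0.63857079] 0.0361864991407435
```

View pics/w2.png

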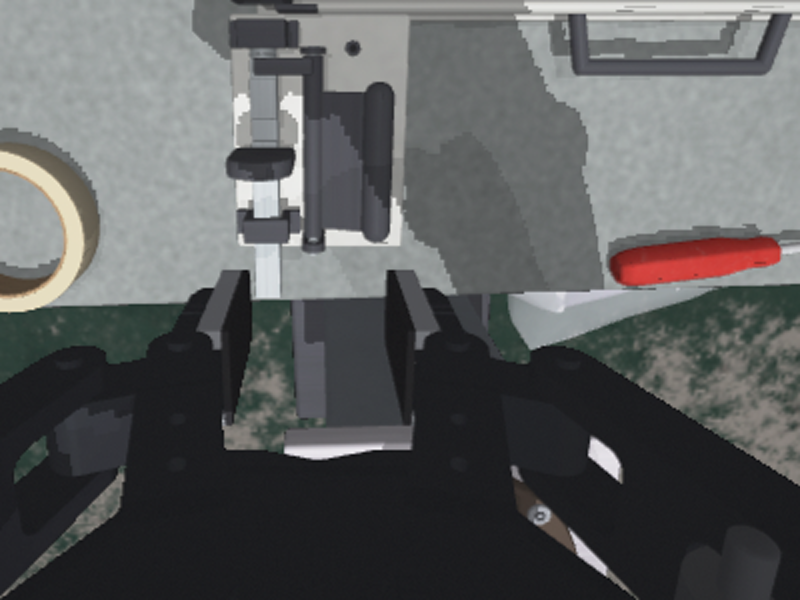

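The wrist view shows the fingertips at about (235,300) and (400,300), with the tab at (260,163) and the catch bar at x≈378, rows 82–243. I'll check the alignment in numbers.

Run:
```python
from h import *
from scipy.spatial.transform import Rotation as R
d=np.load("w2.npz");M=np.eye(4);M[:3,:3]=R.from_quat(d['r']).as_matrix();M[:3,3]=d['p'];MT=M@d['T'];K=d['K']
def bp(u,v,z,T):  # plane z in frame of T
    u,v=160+u/2,100+v/2; r=T[:3,:3]@np.array([(u-K[0,2])/K[0,0],-(v-K[1,2])/K[1,1],-1]); o=T[:3,3]; return (o+r*(z-o[2])/r[2]).round(4)
for n,a in dict(barfar=(379,82,.213),barnear=(376,243,.213),tabL=(227,172,.236),tabR=(293,172,.236),tabback=(260,179,.239),boltL=(253,230,.202),boltR=(281,230,.202)).items(): print(n,bp(*a,MT))
for z in(.012,.022): print([bp(u,v,z,d['T'])[:2].tolist() for u,v in((220,270),(250,270),(388,270),(414,270),(198,332),(434,332))])
```

```text
barfar [0.4947 0.0908 0.213 ]
barnear [0.4233 0.0926 0.213 ]
tabL [0.463  0.1537 0.236 ]
tabR [0.4621 0.1275 0.236 ]
tabback [0.4604 0.1404 0.239 ]
boltL [0.4278 0.1493 0.202 ]
boltR [0.4274 0.1361 0.202 ]
[[0.0126, -0.0253], [0.0126, -0.0178], [0.0126, 0.0168], [0.0126, 0.0233], [-0.0045, -0.0317], [-0.0045, 0.0292]]
[[0.0086, -0.0271], [0.0086, -0.019], [0.0086, 0.0181], [0.0086, 0.0251], [-0.0098, -0.034], [-0.0098, 0.0315]]
```

>>> move_arm:
  commands:
    - [-0.002,0.001,0.03,0]
    - [0,0,0.03,0]
    - [0,0,0.02,0]
    - [0,0,0.008,0]
    - [0,0,0,0]
    - [0,0,0,0]
  fingers: 0.035

```text
clock: 8.4
ee_pos: [0.4407, 0.1165, 0.2491]
eef_rot: [1.0, -0.017, 0.001, -0.0]
ft_force: [-0.0, 0.1, 0.5]
gripper_width: 0.0412
gripper_force: 0.0
```

>>> move_arm:
  commands:
    - [0,0,0.003,0]
    - [0,0,0.003,0]
    - [0,0,0,0]

```text
clock: 8.78
ee_pos: [0.44, 0.1161, 0.2421]
eef_rot: [1.0, -0.017, -0.0, 0.0]
ft_force: [-0.6, -0.3, 0.1]
gripper_width: 0.0415
gripper_force: 0.0
```

>>> move_arm:
  commands:
    - [0,0,0.003,0]
    - [0,0,0,0]

```text
clock: 9.02
ee_pos: [0.4403, 0.1161, 0.2394]
eef_rot: [1.0, -0.017, 0.0, 0.0]
ft_force: [-0.8, 0.3, 3.7]
gripper_width: 0.0414
gripper_force: 1.8
```

>>> move_arm:
  commands:
    - [0,0,0.003,0]
    - [0,0,0,0]

```text
clock: 9.28
ee_pos: [0.4403, 0.1152, 0.2364]
eef_rot: [1.0, -0.017, 0.0, 0.001]
ft_force: [-1.2, -3.7, 5.1]
gripper_width: 0.0412
gripper_force: 2.9
```

>>> move_arm:
  commands:
    - [0,0.001,0.0025,0]
    - [0,0.001,0.002,0]
    - [0,0,0,0]

```text
clock: 9.65
ee_pos: [0.4403, 0.1138, 0.2321]
eef_rot: [1.0, -0.017, 0.0, 0.0]
ft_force: [-0.2, -2.9, 6.4]
gripper_width: 0.0409
gripper_force: 3.0
```

>>> move_arm:
  commands:
    - [0.003,0,0.0003,0]
    - [0.003,0,0,0]
    - [0.003,0,0,0]
    - [0.003,0,0,0]
    - [0,0,0,0]

```text
clock: 10.28
ee_pos: [0.4512, 0.114, 0.2315]
eef_rot: [1.0, -0.017, -0.001, 0.0]
ft_force: [-4.3, -0.5, 5.8]
gripper_width: 0.041
gripper_force: 3.3
```

>>> move_arm:
  commands:
    - [0.003,0,0,0]
    - [0.003,0,0,0]
    - [0.003,0,0,0]
    - [0,0,0,0]

```text
clock: 10.78
ee_pos: [0.4601, 0.1137, 0.2315]
eef_rot: [1.0, -0.016, -0.001, 0.0]
ft_force: [-5.1, -0.8, 6.3]
gripper_width: 0.041
gripper_force: 3.2
```

>>> move_arm:
  commands:
    - [0.003,0,0,0]
    - [0.003,0,0,0]
    - [0.003,0,0,0]
    - [0.003,0,0,0]
    - [0,0,0,0]

```text
clock: 11.4
ee_pos: [0.4721, 0.1133, 0.2315]
eef_rot: [1.0, -0.017, -0.001, 0.0]
ft_force: [-5.4, 0.2, 4.5]
gripper_width: 0.0413
gripper_force: 3.3
```

>>> move_arm:
  commands:
    - [0.002,0,0,0]
    - [0.002,0,0,0]
    - [0,0,0,0]

```text
clock: 11.78
ee_pos: [0.4752, 0.1132, 0.2314]
eef_rot: [1.0, -0.016, -0.002, 0.0]
ft_force: [-8.6, -0.5, 9.0]
gripper_width: 0.0415
gripper_force: 5.5
```

>>> move_arm:
  commands:
    - [0.001,0,0,0]
    - [0.001,0,0,0]
    - [0,0,0,0]

```text
clock: 12.15
ee_pos: [0.4754, 0.1132, 0.2314]
eef_rot: [1.0, -0.016, -0.003, 0.001]
ft_force: [-16.4, -1.4, 15.1]
gripper_width: 0.0408
gripper_force: 9.5
```

Run:
```python
from h import *
s=ctrl.sense();a=ctrl.grab_frame("wrist")["color"][60:330,190:460];b=ctrl.grab_frame("side")["color"][175:255,275:395]
cv2.imwrite("pics/p.png",np.hstack([cv2.resize(a,(400,400)),cv2.resize(b,(400,267),interpolation=cv2.INTER_CUBIC)[:400].repeat(1,0) if 0 else cv2.copyMakeBorder(cv2.resize(b,(400,267),interpolation=cv2.INTER_CUBIC),0,133,0,0,0)]))
print(s["ee_pos"],s["ft_force"])
```

```text
[0.47542138 0.11321813 0.23136389] [-16.44890778  -1.37737177  15.11859226]
```

View pics/p.png

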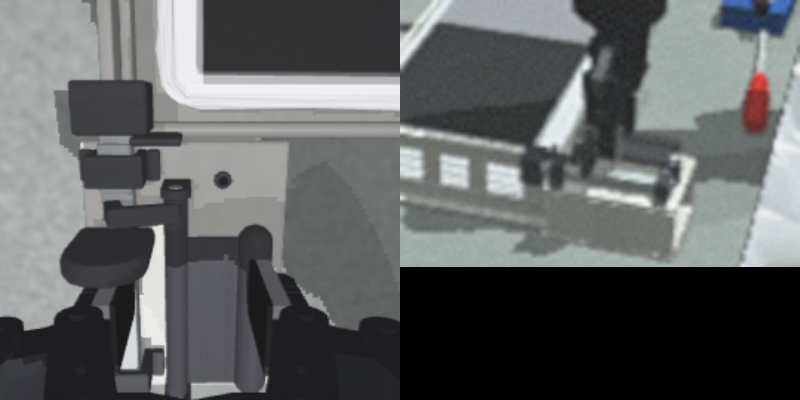

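The bolt's nose is in the keeper, and the push ends on a hard stop (16 N). I'll relax the push and lift off.

>>> move_arm:
  commands:
    - [-0.0015,0,0,0]
    - [0,0,-0.003,0]
    - [0,0,-0.004,0]
    - [0,0,-0.004,0]
    - [0,0,-0.002,0]
    - [0,0,0,0]

```text
clock: 13.0
ee_pos: [0.4753, 0.1128, 0.2434]
eef_rot: [1.0, -0.016, -0.002, 0.001]
ft_force: [-5.0, -0.7, 0.2]
gripper_width: 0.0412
gripper_force: 3.2
```

>>> move_arm:
  commands:
    - [-0.004,0,0,0]
    - [-0.008,0,-0.01,0]
    - [-0.01,0,-0.03,0]
    - [0,0,-0.04,0]
    - [0,0,-0.04,0]
    - [0,0,0,0]

```text
clock: 13.75
ee_pos: [0.4567, 0.1146, 0.3683]
eef_rot: [1.0, -0.017, 0.003, -0.001]
ft_force: [-0.5, 0.3, -0.3]
gripper_width: 0.0413
gripper_force: 0.0
```

Run:
```python
from h import *
s=ctrl.sense();f=ctrl.grab_frame("wrist");print(s["ee_pos"],s["ft_force"])
np.savez("w3.npz",p=s["ee_pos"],r=s["eef_rot"],K=f["intrinsics"],T=f["T_tool_cam"])
cv2.imwrite("pics/w3.png",cv2.resize(f["color"][60:260,200:400],(600,600),interpolation=cv2.INTER_CUBIC))
```

```text
[0.45666565 0.1146156  0.36831453] [-0.51040434  0.30332168 -0.30129986]
```

View pics/w3.png

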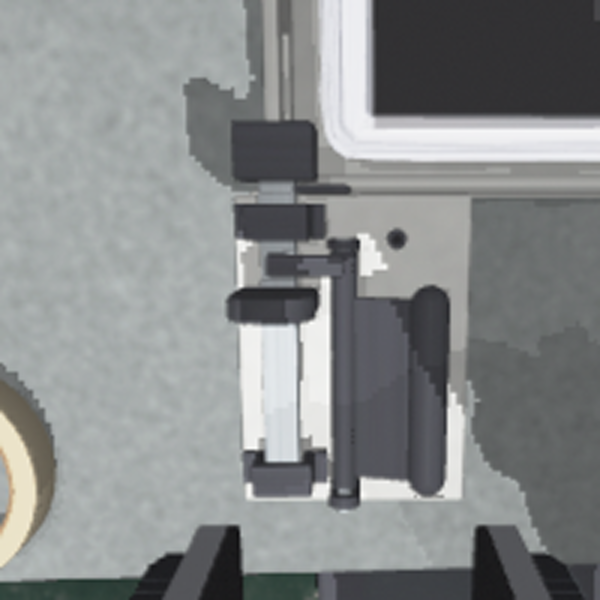

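The wrist view shows the tab moved up to (273,305), the bolt in the keeper at (275,185), and the catch bar at x≈430. I'll check the distances.

Run:
```python
from h import *
from scipy.spatial.transform import Rotation as R
d=np.load("w3.npz");M=np.eye(4);M[:3,:3]=R.from_quat(d['r']).as_matrix();M[:3,3]=d['p'];T=M@d['T'];K=d['K']
def bp(u,v,z):
    u,v=200+u/3,60+v/3; r=T[:3,:3]@np.array([(u-K[0,2])/K[0,0],-(v-K[1,2])/K[1,1],-1]); o=T[:3,3]; return (o+r*(z-o[2])/r[2]).round(4)
print('tabback',bp(273,322,.239))
for z in(.213,.203): print(z,bp(431,286,z),bp(429,497,z),'len',np.linalg.norm(bp(431,286,z)-bp(429,497,z)), 'width',bp(412,390,z)[1]-bp(449,390,z)[1])
print('deck R',bp(470,300,.187))
```

```text
tabback [0.4882 0.1392 0.239 ]
0.213 [0.4946 0.0904 0.213 ] [0.4229 0.092  0.213 ] len 0.07171784993988595 width 0.012200000000000003
0.203 [0.4937 0.0896 0.203 ] [0.4194 0.0912 0.203 ] len 0.07431722545951244 width 0.012700000000000003
deck R [0.4867 0.0746 0.187 ]
```

The tab moved 27.8 mm and the catch bar is back where it was when up, so the bolt is home and locked. Nothing touches the robot.

```bash
python3 -c "
from station import ctrl
print(ctrl.finish_job())"
```

```text
the job is handed in; nothing more can be done
None
```

The job is handed in, with no verdict returned: the gate is pushed shut on its stop, the bolt measured home (about 27.8 of 28 mm), the catch sprung back up, and the arm is clear.

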